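# Unstack the drawer's contents into their inserts

## Task

The contents of a tool drawer are piled up on the bench: a flat metal case, a cork sanding block on it, then a roll of tape, and a tape measure on top. Take the pile apart from the top, one thing at a time, and set each upright in the drawer insert tray made to its shape: the tape measure in the smallest rectangular tray, the roll in the round one, the sanding block in the middle-sized rectangular one and the case in the longest, each flat on the tray's floor inside the rim and let go. Leave the red pliers where they lie.

Things in the scene. Friction and masses are not known exactly. Their poses are not given: they have to be found in the camera images.
- tape_measure: Yellow tape measure with a black label, 39 mm (its x) by 69 mm (its y), 64 mm high, 0.28 kg; origin at the centre of its underside, z up. At the start it stands on top of the pile, its y axis roughly along the pile's length (the x of block and case). The housing is 36 mm thick where it is gripped, across its x.
- tape_electrical: Roll of black tape lying flat, 61 mm outer diameter, 19 mm high, about 0.05 kg; origin at the centre of its underside, z up; its turn about z does not matter. Treat it as a solid disc: the hole cannot be entered. Second from the top; at the start the tape measure covers its middle and its two sides show.
- sanding_block: Cork sanding block with a dark rubber sole, 100 mm (its x) by 60 mm (its y), 30 mm high, about 0.12 kg; origin at the centre of its underside, z up. Third from the top, its two ends show beside the roll.
- flat_case: Closed flat aluminium case with a dark seam, 130 mm (its x) by 66 mm (its y), 24 mm high, 0.32 kg; catches and hinges stand 3 mm out of its two ends (+-x), the long sides are plain; origin at the centre of its underside, z up. Bottom of the pile, on the bench (z = 0). The pile's parts lie loose on one another, centred within 7 mm and parallel within 0.15 rad.
- tray_small: Smallest rectangular tray, for the tape measure. Fixed to the bench, grey plastic, dark floor; pocket 81 mm (its x) by 51 mm (its y), walls 4 mm thick, floor 3 mm and rim 8 mm above the bench, so the lip is 5 mm above the floor; origin at the centre of its underside, at bench height. The tape measure's y goes along the tray's x, either way round.
- tray_round: Round tray, for the roll of tape. Fixed, grey plastic with a dark floor; pocket 74 mm in diameter, outside 82 mm, floor 3 mm and rim 8 mm above the bench; origin at the centre of its underside.
- tray_medium: Middle-sized rectangular tray, for the sanding block. Fixed, grey plastic with a dark floor; pocket 112 mm (its x) by 72 mm (its y), walls 4 mm thick, floor 3 mm and rim 8 mm above the bench; origin at the centre of its underside. The block's x goes along the tray's x, either way round.
- tray_long: Longest tray, for the flat case. Fixed, grey plastic with a dark floor; pocket 142 mm (its x) by 78 mm (its y), walls 4 mm thick, floor 3 mm and rim 8 mm above the bench; origin at the centre of its underside. The case's x goes along the tray's x, either way round.
- pliers_red: Pliers with red handles lying flat, 156 mm (its x) by 48 mm (its y), 12 mm high; origin at the centre of the underside. Leave it where it lies. Pile, trays and pliers stand at six spots in two rows of three; which is where changes; their x axes point away from the robot within about 0.25 rad. A pencil, a marker and other tools are fixed clutter.
There are look-alikes about, which are no part of the job. Several things have the shape of the tape_electrical; the one meant has the colours described above.

How it is judged:
By the outcome, as a careful person would: the job done as asked, in the order asked, and still so for the second after the job is handed in, with the robot touching nothing.
It also fails if it takes over 128 s, if anything falls off the work surface, if the arm or the gripper's body presses on something with over 40 N, if the wrist force passes 120 N, or if a joint passes its speed limit or range.

## Robot

A 6-joint arm with a two-finger parallel gripper is mounted at the origin on a cart in front of the work surface, level with it; the furniture and walls round the work are solid. World frame = base frame: x ahead of the robot, y to its left, z up, the work surface at z = 0. Lengths are in mm, angles in rad, forces in N, time in s.
With the tool pointing down it reaches from about 400 to 925 mm from the base axis. Payload 12.5 kg.
Tool frame: the origin (TCP) lies midway between the tips of the shut fingers; the grasp point (between the pads) lies 19 mm behind it; z points along the fingers, y is the line along which they close (so a half turn about z gives the same grasp; the last joint's range is limited). The gripper opens to 95 mm and grips with 3 to 60 N. Pads are 20 mm wide; open, the fingers measure 119 mm over their backs; the gripper's body (75 mm by 180 mm) begins 59 mm behind the grasp point.
Start: joints at [-1.453, 0.491, 1.559, -0, 1.092, -0.106], TCP at [138.732, -609.426, 214.661] pointing down, gripper open.
Joint ranges: [-3.1, 3.1], [-0.84, 2.19], [0.05, 2.79], [-1.13, 4.28], [0.06, 2.93], [-2.69, 2.69]. Speed limits (rad/s): [2.22, 2.22, 2.79, 3.14, 3.14, 3.14].

## Interface

Orientations are given as [roll, pitch, yaw] about the fixed x, y, z axes, in that order (R = Rz(yaw) Ry(pitch) Rx(roll)).
In Python, from cell import * gives the robot as it stands.
- The arm moves only by the tool servo_tool, never from a script. Its argument "moves" is one flat list of numbers, 5 for each row, row after row: the shift along the world's x, y, z as a fraction of full scale, then the turn about the world's z as a fraction of full scale, then the opening, from 0 (shut) to 1 (fully open). A call has 1 to 12 rows; each row is the pose to reach, as a shift and turn from the pose commanded when the call began, turning the shorter way round; what a row does not reach only later rows make up. Full scale, the value 1, is 400 mm for a shift and 180 degrees for a turn. A row lasts 1/12 s, in which the tool goes at most 41.7 mm and 7.16 degrees, less where a joint would pass 70% of its speed; a pose out of reach is approached as far as the arm can. A call with a number of a shift or a turn outside -1 to 1 is refused whole. A call with a gripper value outside its range is refused whole. The fingers move at their own pace and stop on an object; the grip force is fixed at half the most. Time passes only in rows, so rows that repeat a pose let the fingers close. It gives the time, the measured TCP pose, the force, the opening and the grip force at its end, in the units of the state.
- state(): the state, without advancing time (a new reading comes with each control period).
- read_camera(name): name is "scene" or "top" or "wrist"; returns (picture, depth): 384x512x3 uint8, blue, green, red; 384x512 float32, mm along the optical axis (not along the pixel's ray), 0 where there is no reading.
- get_calibration(name): a dict with "K" (3x3 intrinsics, pixels), "R" (3x3) and "t" (3): a world point X has camera coordinates R X + t. Camera axes: x right, y down, z forward; pixel columns grow to the right and rows downward; lengths in mm; the calibration is good to about 2 mm. A picture is of the moment at which its call begins: read the wrist's pose just before it. get_calibration takes no time and is no camera call; for the wrist camera it gives the pose at the moment of the call.
- job_done(): hands the job in; it is judged then, once.
The state is a dict: "t": time; "joints": joint angles; "qvel": joint speeds; "tau": joint torques, N m; "eef_pos": TCP position; "tcp_rot": TCP orientation; "ft_force": force on the tool from outside, world axes, zero at the start; "moment": the same for the moment, N m; "opening": opening from 0.0 (shut) to 1.0 (fully open); "grip_force": force on a finger pad.
Only numpy, scipy, OpenCV 4.12 (cv2) and the standard library are available. Lean on these libraries where they do the work, as an engineer would, in place of code of your own. Each camera call takes 0.05 s, during which the arm holds its last target. There are 200 camera calls.

## Working session

There is one attempt and no reset: what is moved stays moved. The work goes in short steps, Python scripts to look and compute and a tool call to move; the robot and the scene stay as the last step left them, time stands still between calls to the robot, and variables do not carry over. Pictures are saved under pics/ and viewed, at most 14 in all, crops included, and the job is handed in when it is done.

Besides the shell and the picture viewer there is one more tool, called after "Request:" as name(argument=value, ...), one argument or row to a line, values as JSON. servo_tool: Moves the arm, as the interface text tells. Its arguments: {"type":"object","properties":{"moves":{"type":"array"}},"required":["moves"]}

```bash
mkdir -p pics; ls; python3 - <<'E'
from cell import *
import cv2,numpy as np
for n in("top","scene"):
    p,d=read_camera(n);cv2.imwrite(f"pics/{n}0.png",p);np.save(f"{n}0.npy",d)
    c=get_calibration(n);print(n,c)
s=state();print(s)
E
```

```text
pics
top {'K': array([[378.19685084,   0.        , 256.92006651],
       [  0.        , 378.19685084, 193.27824857],
       [  0.        ,   0.        ,   1.        ]]), 'R': array([[ 0.01019962, -0.99957562,  0.02728635],
       [-0.98664383, -0.01449665, -0.16224611],
       [ 0.16257282, -0.02526706, -0.98637298]]), 't': array([-96.37957476, 554.17423994, 822.93827111])}
scene {'K': array([[499.61789884,   0.        , 245.58228047],
       [  0.        , 499.61789884, 193.04000001],
       [  0.        ,   0.        ,   1.        ]]), 'R': array([[ 0.89376046, -0.44805475, -0.02095638],
       [-0.31364794, -0.59088645, -0.74328876],
       [ 0.32065122,  0.67089503, -0.6686424 ]]), 't': array([-503.27602424,  159.59817424,  845.05758451])}
{'t': 0.1, 'joints': array([-1.45259423e+00,  4.91478242e-01,  1.55941274e+00, -1.27665638e-05,
        1.09167036e+00, -1.05578162e-01]), 'qvel': array([-0.00065102, -0.00122916, -0.00061613,  0.00163759,  0.00069548,
        0.00034926]), 'tau': array([ 1.95650537e-03, -6.13622117e+01, -2.58604717e+01,  6.93796389e-02,
        4.70683572e-02, -5.53493089e-05]), 'eef_pos': array([ 138.70466467, -609.18935657,  214.12490168]), 'tcp_rot': array([-3.14062816e+00, -9.08227606e-05,  2.23786109e-01]), 'ft_force': array([-0.2400859 , -0.29455762,  0.49933902]), 'moment': array([-0.00195636, -0.02686254, -0.0230877 ]), 'grip_force': 0.0, 'opening': 1.0003944049404325}
```

View pics/top0.png

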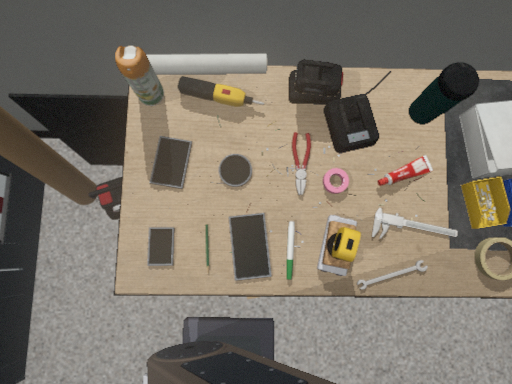

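View pics/scene0.png

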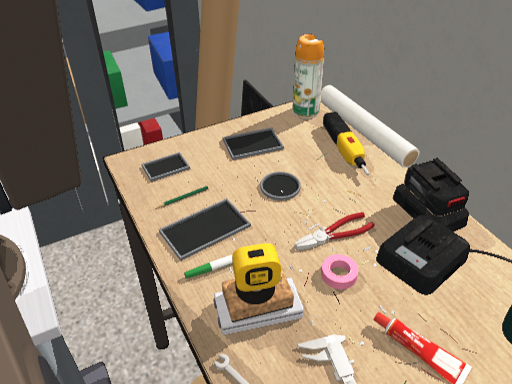

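Top view: small tray (161,246), medium (171,162), round (235,170), long (250,246), pliers (301,163), pile (338,245), with the yellow tape measure about (345,243). The robot base is at the bottom, with world x pointing up in the image and y pointing left.

```bash
cat > h.py <<'E'
import cv2,numpy as np
from cell import *
def pts(cal,uv,z):
    "pixels -> world xy on plane z"
    uv=np.atleast_2d(np.float64(uv));K,R,t=cal["K"],cal["R"],cal["t"]
    d=np.c_[uv,np.ones(len(uv))]@np.linalg.inv(K).T@R; c=-R.T@t
    return (c+d*((z-c[2])/d[:,2])[:,None])[:,:2]
def cloud(cal,d):
    v,u=np.mgrid[:d.shape[0],:d.shape[1]]
    pc=np.stack([u,v,np.ones_like(u)],-1)@np.linalg.inv(cal["K"]).T*d[...,None]
    return (pc-cal["t"])@cal["R"]
def ortho(cal,img,x0,x1,y0,y1,z,s):
    "orthoimage: up=+x, left=+y, s px/mm"
    K,R,t=cal["K"],cal["R"],cal["t"]
    H=K@np.c_[R[:,0],R[:,1],R[:,2]*z+t]
    A=np.array([[0,-1/s,x1],[-1/s,0,y1],[0,0,1]])
    return cv2.warpPerspective(img,H@A,(int((y1-y0)*s),int((x1-x0)*s)),flags=cv2.INTER_CUBIC|cv2.WARP_INVERSE_MAP)
def rect(p):
    (c,(w,h),a)=cv2.minAreaRect(np.float32(p))
    if w<h: w,h,a=h,w,a+90
    a=(a+90)%180-90
    return np.round([c[0],c[1],w,h],1),round(np.deg2rad(a),3)
E
python3 - <<'E'
from h import *
cal=get_calibration("top");img=cv2.imread("pics/top0.png");d=np.load("top0.npy")
P=cloud(cal,d)
for n,(u,v) in dict(small=(161,246),med=(171,162),rnd=(235,170),long=(250,246)).items():
    g=img.max(2); m=(g<95).astype(np.uint8)
    _,lab=cv2.connectedComponents(m,connectivity=4); c=np.argwhere(lab==lab[v,u])[:,::-1]
    print(n,len(c),rect(pts(cal,c,3)),'meanz',P[v,u].round(1))
for (u,v) in [(345,243),(350,235),(335,245),(326,240),(341,222),(330,268),(324,262),(180,200)]: print(u,v,P[v,u].round(1))
sub=img[205:285,300:380];cv2.imwrite("pics/pile.png",cv2.resize(sub,None,fx=7,fy=7,interpolation=cv2.INTER_CUBIC))
# z map
for z0,z1 in [(90,160),(60,78),(42,58),(15,32)]:
    q=P[195:295,290:390].reshape(-1,3);q=q[(q[:,2]>z0)&(q[:,2]<z1)];print(z0,len(q),rect(q[:,:2]),np.median(q[:,2]))
E
```

```text
small 734 (array([434.2, 134.9,  79.1,  49.7]), np.float64(0.01)) meanz [433.9 133.2   3.1]
med 1349 (array([638. , 122.1, 113.6,  72.8]), np.float64(-0.155)) meanz [636.4 119.2   3.6]
rnd 669 (array([621.9, -36.5,  69.9,  68.3]), np.float64(0.015)) meanz [619.3 -36.6   2.4]
long 1980 (array([436.8, -74.1, 142.5,  77. ]), np.float64(0.117)) meanz [436.2 -75.6   1. ]
345 243 [ 441.1 -267.5  134. ]
350 235 [ 457.4 -278.2  134.2]
335 245 [ 437.8 -254.7  100.6]
326 240 [ 450.5 -247.4   45.1]
341 222 [ 493.7 -287.9   24.3]
330 268 [ 387.6 -259.6   24.9]
324 262 [ 401.4 -240.5   51.8]
180 200 [ 5.439e+02  9.410e+01 -1.000e-01]
90 711 (array([ 439.7, -274.6,   65.5,   37.8]), np.float64(-0.284)) 132.63071179602062
60 125 (array([ 438. , -255.9,   60.7,   23.1]), np.float64(0.068)) 72.2200872092556
42 472 (array([ 440.6, -275.3,  100.3,   60.8]), np.float64(-0.174)) 54.036396297760696
15 509 (array([ 441.3, -280.7,  231.1,  140. ]), np.float64(-1.525)) 23.638320120918767
```

View pics/pile.png

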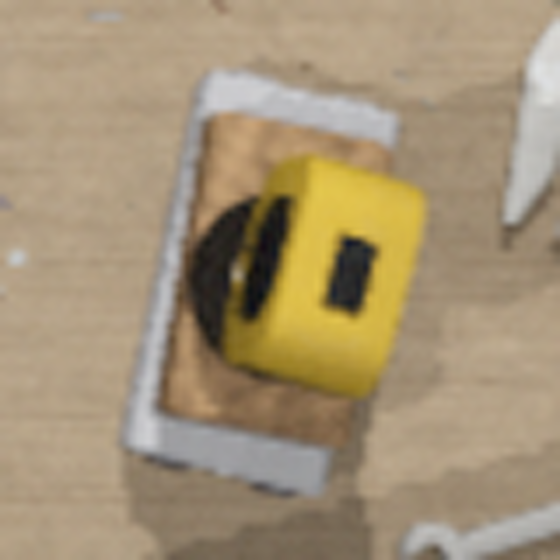

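Pile crop: the tape measure (about 325,270) is turned a bit more clockwise than the block and case. Next I'll move over it for a closer look with the wrist camera.

Request:
servo_tool(
  moves=[0, 0.1, 0.15, 0, 1, 0.65, 0.83, 0.32, -0.16, 1, 0.65, 0.83, 0.32, -0.16, 1, 0.65, 0.83, 0.32, -0.16, 1, 0.65, 0.83, 0.32, -0.16, 1, 0.65, 0.83, 0.32, -0.16, 1, 0.65, 0.83, 0.32, -0.16, 1, 0.65, 0.83, 0.32, -0.16, 1, 0.65, 0.83, 0.32, -0.16, 1, 0.65, 0.83, 0.32, -0.16, 1, 0.65, 0.83, 0.32, -0.16, 1, 0.65, 0.83, 0.32, -0.16, 1],
)

```text
t: 1.1
eef_pos: [402.0, -273.1, 344.3]
tcp_rot: [-3.141, -0.003, -0.274]
ft_force: [-0.5, -1.0, 0.7]
opening: 0.998
grip_force: 0.0
```

Request:
servo_tool(
  moves=[0, 0, 0, 0, 1, 0, 0, 0, 0, 1, 0, 0, 0, 0, 1, 0, 0, 0, 0, 1],
)

```text
t: 1.43
eef_pos: [398.0, -278.4, 342.3]
tcp_rot: [-3.141, 0.001, -0.281]
ft_force: [-0.4, -0.3, -0.1]
opening: 0.998
grip_force: 0.0
```

```bash
python3 - <<'E'
from h import *
s=state();cal=get_calibration("wrist");p,d=read_camera("wrist");cv2.imwrite("pics/w1.png",p);np.savez("w1.npz",d=d,**cal)
print(s["eef_pos"],s["tcp_rot"],-cal["R"].T@cal["t"],cal["R"].round(2),cal["K"][0,0])
q=cloud(cal,d)[d>0]
print(q[:,2].min(), q[:,2].max())
for z0,z1 in [(118,140),(62,78),(44,58),(18,28)]:
    r=q[(q[:,2]>z0)&(q[:,2]<z1)];
    if len(r): print(z0,len(r),rect(r[:,:2]),np.median(r[:,2]))
E
```

```text
[ 397.97106391 -278.36770389  342.26165096] [-3.14145327e+00  7.51877127e-04 -2.80802305e-01] [ 475.13979291 -299.78751273  511.72674717] [[-0.28 -0.96 -0.  ]
 [-0.92  0.27  0.28]
 [-0.27  0.08 -0.96]] 311.0419400788502
-757.5894346757818 464.4730300216421
118 1590 (array([ 442. , -276.5,   63.4,   36.7]), np.float64(-0.284)) 132.82769936936728
62 274 (array([ 447.8, -278.4,   59.3,   58.5]), np.float64(1.193)) 71.85600790068807
44 1019 (array([ 453.6, -422.6,  374.4,  108.3]), np.float64(-1.497)) 53.1205483824691
18 2442 (array([ 291.2, -379.3,  619.5,  468.6]), np.float64(-0.377)) 23.377134516612827
```

View pics/w1.png

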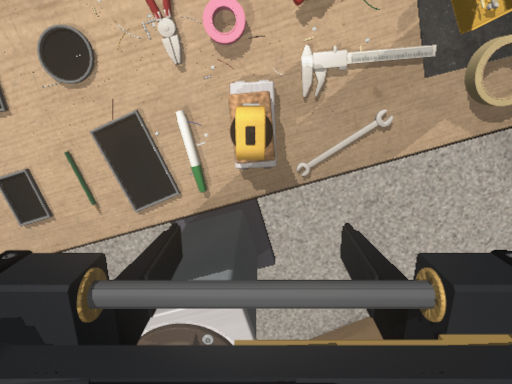

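The wrist view shows the tape measure at about (250,132). Both cameras put it near (441,-275.5) with yaw -0.284. I'll descend around it, straddling its thickness.

Request:
servo_tool(
  moves=[0.106, 0.005, -0.1, 0, 1, 0.106, 0.005, -0.2, 0, 1, 0.106, 0.005, -0.3, 0, 1, 0.106, 0.005, -0.4, 0, 1, 0.106, 0.005, -0.48, 0, 1, 0.106, 0.005, -0.55, 0, 1, 0.106, 0.005, -0.6, 0, 1, 0.106, 0.005, -0.63, 0, 1, 0.106, 0.005, -0.64, 0, 1, 0.106, 0.005, -0.64, 0, 1, 0.106, 0.005, -0.64, 0, 1],
)

```text
t: 2.4
eef_pos: [441.1, -276.0, 87.1]
tcp_rot: [3.141, -0.0, -0.28]
ft_force: [0.4, 0.5, -0.0]
opening: 0.995
grip_force: 0.0
```

Request:
servo_tool(
  moves=[0, 0, 0, 0, 0.6, 0, 0, 0, 0, 0.5, 0, 0, 0, 0, 0.45, 0, 0, 0, 0, 0.4, 0, 0, 0, 0, 0.35, 0, 0, 0, 0, 0.3, 0, 0, 0, 0, 0.2, 0, 0, 0, 0, 0, 0, 0, 0, 0, 0, 0, 0, 0, 0, 0],
)

```text
t: 3.23
eef_pos: [441.1, -275.5, 86.6]
tcp_rot: [3.141, 0.0, -0.279]
ft_force: [0.2, 0.9, -1.3]
opening: 0.379
grip_force: 30.0
```

Request:
servo_tool(
  moves=[0, 0, 0.02, 0, 0, 0, 0, 0.08, 0, 0, 0, 0, 0.18, 0, 0, 0, 0.03, 0.28, 0, 0, -0.01, 0.1, 0.38, 0.02, 0, -0.02, 0.18, 0.45, 0.04, 0, -0.04, 0.26, 0.5, 0.06, 0, -0.06, 0.34, 0.5, 0.08, 0, -0.08, 0.42, 0.5, 0.092, 0, -0.1, 0.5, 0.5, 0.092, 0],
)

```text
t: 4.07
eef_pos: [400.1, -73.8, 287.5]
tcp_rot: [3.141, -0.001, 0.013]
ft_force: [0.9, -0.3, -1.8]
opening: 0.377
grip_force: 30.0
```

Request:
servo_tool(
  moves=[0, 0.08, 0, 0, 0, 0, 0.16, 0, 0, 0, 0, 0.24, 0, 0, 0, 0, 0.31, 0, 0, 0, 0, 0.36, 0, 0, 0, 0, 0.4, 0, 0, 0, 0, 0.4, 0, 0, 0, 0, 0.4, 0, 0, 0, 0, 0.4, 0, 0, 0, 0, 0.4, 0, 0, 0],
)

```text
t: 4.9
eef_pos: [401.0, 84.0, 286.8]
tcp_rot: [3.141, 0.0, 0.009]
ft_force: [-0.3, 0.4, -2.8]
opening: 0.377
grip_force: 30.0
```

```bash
cat >> h.py <<'E'
def floors(cal,img,seeds,z=3,th=75):
    g=img.max(2);_,lab=cv2.connectedComponents((g<th).astype(np.uint8),connectivity=4)
    for n,(X,Y) in seeds.items():
        c=cal["R"]@np.array([X,Y,z])+cal["t"];u,v=(cal["K"]@c/c[2])[:2].round().astype(int)
        if 0<=u<512 and 0<=v<384 and lab[v,u]:
            k=np.argwhere(lab==lab[v,u])[:,::-1];print(n,(u,v),len(k),rect(pts(cal,k,z)))
        else: print(n,(u,v),"no")
T=dict(small=(434,135),med=(638,122),rnd=(622,-36),long=(437,-74))
def snap(f):
    s=state();cal=get_calibration("wrist");p,d=read_camera("wrist");cv2.imwrite(f"pics/{f}.png",p);print(s["eef_pos"].round(1),s["tcp_rot"].round(3),round(s["opening"],3))
    return cal,p,d
E
python3 - <<'E'
from h import *
cal,p,d=snap("w2"); floors(cal,p,T); floors(cal,p,T,th=95)
E
```

```text
[401.   84.  286.8] [3.141 0.    0.009] 0.377
small (np.int64(226), np.int64(135)) 1962 (array([436.4, 134.4,  79.4,  50.3]), np.float64(0.009))
med (np.int64(233), np.int64(-29)) no
rnd (np.int64(357), np.int64(-13)) no
long (np.int64(371), np.int64(135)) 5418 (array([438.9, -75.1, 141.6,  77.8]), np.float64(0.119))
small (np.int64(226), np.int64(135)) 2043 (array([436.4, 134.7,  79.4,  51.6]), np.float64(0.009))
med (np.int64(233), np.int64(-29)) no
rnd (np.int64(357), np.int64(-13)) no
long (np.int64(371), np.int64(135)) 5573 (array([438.8, -74.8, 142.9,  79.2]), np.float64(0.119))
```

View pics/w2.png

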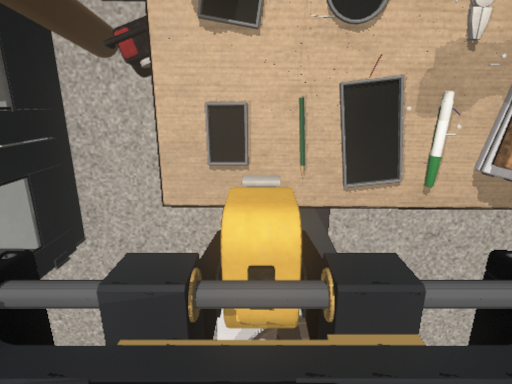

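Wrist view: small tray at (227,134), long tray at (371,133), and the tape measure held squarely. I'll lower it into the small tray.

Request:
servo_tool(
  moves=[0.086, 0.125, -0.05, 0, 0, 0.086, 0.125, -0.15, 0, 0, 0.086, 0.125, -0.25, 0, 0, 0.086, 0.125, -0.35, 0, 0, 0.086, 0.125, -0.44, 0, 0, 0.086, 0.125, -0.52, 0, 0, 0.086, 0.125, -0.58, 0, 0, 0.086, 0.125, -0.62, 0, 0, 0.086, 0.125, -0.645, 0, 0, 0.086, 0.125, -0.66, 0, 0, 0.086, 0.125, -0.67, 0, 0, 0.086, 0.125, -0.67, 0, 0],
)

```text
t: 5.95
eef_pos: [435.7, 134.2, 18.4]
tcp_rot: [3.141, 0.0, 0.01]
ft_force: [-0.3, -0.0, -2.6]
opening: 0.379
grip_force: 30.0
```

Request:
servo_tool(
  moves=[0, 0, -0.003, 0, 0, 0, 0, -0.005, 0, 0, 0, 0, -0.005, 0, 0, 0, 0, -0.005, 0, 0],
)

```text
t: 6.28
eef_pos: [435.9, 134.6, 17.4]
tcp_rot: [-3.142, -0.001, 0.01]
ft_force: [-0.0, -1.4, 4.9]
opening: 0.381
grip_force: 30.0
```

Contact is felt at floor height. Releasing and going back to the pile.

Request:
servo_tool(
  moves=[0, 0, 0, 0, 0.45, 0, 0, 0, 0, 0.5, 0, 0, 0, 0, 0.6, 0, 0, 0, 0, 0.6, 0, 0, 0.03, 0, 0.6, 0, 0, 0.1, 0, 0.6, 0, 0, 0.2, 0, 0.6, 0, 0, 0.3, 0, 1, 0, 0, 0.4, 0, 1, -0.03, -0.06, 0.5, 0, 1, -0.07, -0.14, 0.6, -0.01, 1, -0.1, -0.22, 0.7, -0.03, 1],
)

```text
t: 7.28
eef_pos: [401.5, 63.9, 276.0]
tcp_rot: [3.142, -0.0, -0.083]
ft_force: [1.3, -0.3, 1.4]
opening: 0.898
grip_force: 0.0
```

Request:
servo_tool(
  moves=[0, -0.1, 0, -0.02, 1, 0, -0.2, 0, -0.03, 1, 0, -0.3, 0, -0.03, 1, 0, -0.4, 0, -0.03, 1, 0, -0.5, 0, -0.03, 1, 0, -0.6, 0, -0.03, 1, 0, -0.68, 0, -0.03, 1, 0, -0.75, 0, -0.03, 1, 0, -0.8, 0, -0.03, 1, 0, -0.8, 0, -0.03, 1, 0, -0.8, 0, -0.03, 1, 0, -0.8, 0, -0.03, 1],
)

```text
t: 8.28
eef_pos: [402.5, -255.0, 274.2]
tcp_rot: [-3.141, 0.001, -0.178]
ft_force: [0.3, 0.4, 0.4]
opening: 0.999
grip_force: 0.0
```

```bash
cat >> h.py <<'E'
def look(f):
    cal,p,d=snap(f);floors(cal,p,T);np.savez(f+".npz",d=d,**cal)
    t,dt=read_camera("top");cv2.imwrite(f"pics/{f}t.png",t)
    for nm,P in (("wrist",cloud(cal,d)),("top",cloud(get_calibration("top"),dt))):
        q=P.reshape(-1,3);q=q[(np.abs(q[:,0]-441)<80)&(np.abs(q[:,1]+275)<70)]
        for z0,z1 in [(64,80),(46,60),(19,30)]:
            r=q[(q[:,2]>z0)&(q[:,2]<z1)]
            if len(r)>20: print(nm,z0,len(r),rect(r[:,:2]),cv2.minEnclosingCircle(np.float32(r[:,:2])),np.median(r[:,2]))
        q=P.reshape(-1,3);q=q[(np.abs(q[:,0]-435)<60)&(np.abs(q[:,1]-134)<40)&(q[:,2]>50)&(q[:,2]<72)]
        if len(q)>20: print(nm,"tm",rect(q[:,:2]),np.percentile(q[:,2],98))
    return cal,p,d,t
E
python3 - <<'E'
from h import *
cal,p,d,t=look("w3")
a=ortho(cal,p,370,520,-350,-200,54,4);b=ortho(get_calibration("top"),t,370,520,60,210,60,4)
cv2.imwrite("pics/w3c.png",np.vstack([np.hstack([a,b])])[:,:800] if 0 else cv2.resize(np.hstack([a,b]),(800,400)))
E
```

```text
[ 402.5 -255.   274.2] [-3.141e+00  1.000e-03 -1.780e-01] 0.999
small (np.int64(-4), np.int64(186)) no
med (np.int64(-60), np.int64(33)) no
rnd (np.int64(61), np.int64(22)) 2555 (array([617.1, -33. ,  73.2,  59.7]), np.float64(1.392))
long (np.int64(133), np.int64(159)) 5328 (array([438.9, -72.4, 141.2,  77.8]), np.float64(0.118))
wrist 64 1432 (array([ 439.6, -274.9,   58.8,   58.2]), np.float64(-0.176)) ((438.769287109375, -273.9158935546875), 31.342702865600586) 71.8495425521977
wrist 46 2489 (array([ 442.8, -276.7,   99.5,   59.6]), np.float64(-0.19)) ((442.7562255859375, -276.36517333984375), 55.90723419189453) 53.45298328129622
wrist 19 1017 (array([ 441.6, -278. ,  132.2,   65.9]), np.float64(-0.239)) ((442.8824462890625, -278.36346435546875), 71.32847595214844) 23.34966336344066
top 46 266 (array([ 474.1, -282.1,   60.7,   32.1]), np.float64(1.381)) ((473.2193908691406, -281.62286376953125), 32.21451950073242) 54.33747871115372
top 19 144 (array([ 497.8, -286.4,   72.7,   31.2]), np.float64(-1.423)) ((485.6549072265625, -288.25665283203125), 36.519222259521484) 24.11937806063743
top tm (array([434.1, 134.6,  63.7,  36.9]), np.float64(0.022)) 68.56437289778306
```

View pics/w3c.png

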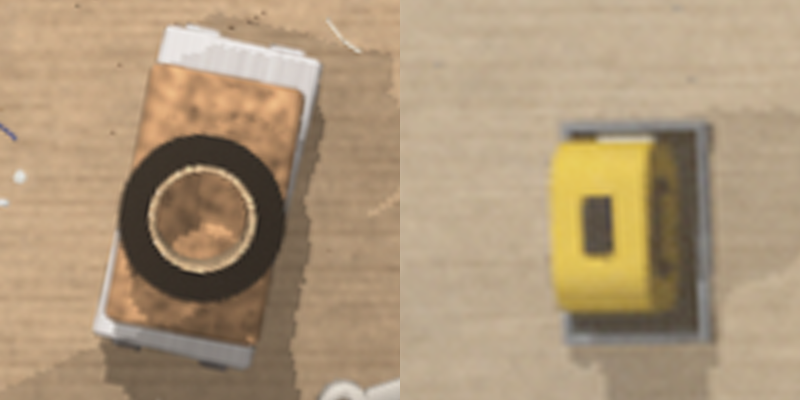

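The roll (left panel, centre about 202,217) sits at about (439.4,-275). The tape measure stands inside the small tray in the right panel. Now I'll grip the roll with the tips 8 mm above its underside, so they clear the tray rim later.

Request:
servo_tool(
  moves=[0.092, -0.049, -0.05, 0, 1, 0.092, -0.049, -0.14, 0, 1, 0.092, -0.049, -0.23, 0, 1, 0.092, -0.049, -0.32, 0, 1, 0.092, -0.049, -0.4, 0, 1, 0.092, -0.049, -0.46, 0, 1, 0.092, -0.049, -0.5, 0, 1, 0.092, -0.049, -0.52, 0, 1, 0.092, -0.049, -0.53, 0, 1, 0.092, -0.049, -0.53, 0, 1, 0.092, -0.049, -0.53, 0, 1, 0.092, -0.049, -0.53, 0, 0.8],
)

```text
t: 9.38
eef_pos: [440.0, -275.5, 63.5]
tcp_rot: [3.141, -0.002, -0.178]
ft_force: [-0.0, 0.6, 0.4]
opening: 0.967
grip_force: 0.0
```

Request:
servo_tool(
  moves=[0, 0, 0, 0, 0.75, 0, 0, 0, 0, 0.7, 0, 0, 0, 0, 0.67, 0, 0, 0, 0, 0.64, 0, 0, 0, 0, 0.6, 0, 0, 0, 0, 0.5, 0, 0, 0, 0, 0.3, 0, 0, 0, 0, 0, 0, 0, 0, 0, 0],
)

```text
t: 10.13
eef_pos: [439.6, -275.4, 62.5]
tcp_rot: [3.141, -0.0, -0.178]
ft_force: [-1.7, 0.3, 2.7]
opening: 0.622
grip_force: 30.0
```

Request:
servo_tool(
  moves=[0, 0, 0.02, 0, 0, 0, 0, 0.08, 0, 0, 0, 0, 0.17, 0, 0, 0.02, 0.05, 0.26, 0, 0, 0.05, 0.12, 0.34, 0.02, 0, 0.08, 0.19, 0.42, 0.04, 0, 0.11, 0.26, 0.48, 0.05, 0, 0.15, 0.34, 0.5, 0.05, 0, 0.19, 0.42, 0.5, 0.05, 0, 0.22, 0.5, 0.5, 0.05, 0, 0.24, 0.56, 0.5, 0.05, 0, 0.25, 0.6, 0.5, 0.05, 0],
)

```text
t: 11.13
eef_pos: [539.9, -32.8, 262.8]
tcp_rot: [-3.141, -0.0, -0.019]
ft_force: [-0.5, -0.2, -0.4]
opening: 0.619
grip_force: 30.0
```

Request:
servo_tool(
  moves=[0, 0, 0, 0, 0, 0, 0, 0, 0, 0, 0, 0, 0, 0, 0, 0, 0, 0, 0, 0],
)

```text
t: 11.47
eef_pos: [539.3, -36.2, 262.5]
tcp_rot: [3.141, 0.0, -0.022]
ft_force: [0.2, -0.6, -1.9]
opening: 0.621
grip_force: 30.0
```

```bash
python3 - <<'E'
from h import *
cal,p,d=snap("w4"); floors(cal,p,T); floors(cal,p,T,th=95)
q=cloud(cal,d); 
E
```

```text
[539.3 -36.2 262.5] [ 3.141  0.    -0.022] 0.621
small (np.int64(148), np.int64(234)) no
med (np.int64(139), np.int64(90)) 4990 (array([639.4, 121.8, 112.1,  72.2]), np.float64(-0.158))
rnd (np.int64(260), np.int64(99)) 2379 (array([622.2, -36.2,  70.4,  70.3]), np.float64(0.723))
long (np.int64(288), np.int64(229)) no
small (np.int64(148), np.int64(234)) 66853 (array([442. , -24.1, 896.1, 591.7]), np.float64(1.547))
med (np.int64(139), np.int64(90)) 5193 (array([639.3, 122.4, 114.5,  73.8]), np.float64(-0.157))
rnd (np.int64(260), np.int64(99)) 2507 (array([622.2, -36.3,  72.1,  71.5]), np.float64(-0.048))
long (np.int64(288), np.int64(229)) no
```

View pics/w4.png

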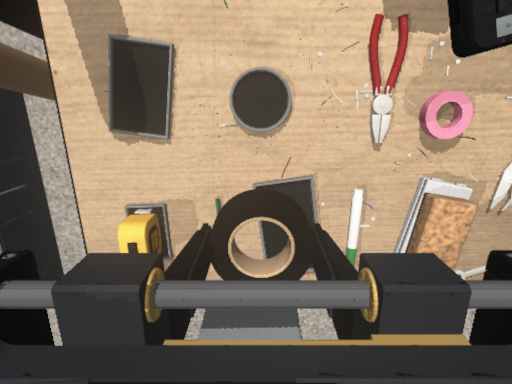

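Wrist view: round tray at (260,100), medium tray at (140,87), roll held level. Lowering it into the round tray.

Request:
servo_tool(
  moves=[0.08, -0.001, -0.05, 0, 0, 0.16, -0.001, -0.12, 0, 0, 0.207, -0.001, -0.2, 0, 0, 0.207, -0.001, -0.3, 0, 0, 0.207, -0.001, -0.4, 0, 0, 0.207, -0.001, -0.48, 0, 0, 0.207, -0.001, -0.54, 0, 0, 0.207, -0.001, -0.58, 0, 0, 0.207, -0.001, -0.605, 0, 0, 0.207, -0.001, -0.62, 0, 0, 0.207, -0.001, -0.624, 0, 0, 0.207, -0.001, -0.624, 0, 0],
)

```text
t: 12.52
eef_pos: [622.6, -36.1, 13.2]
tcp_rot: [3.141, -0.001, -0.022]
ft_force: [-1.0, -0.7, -0.9]
opening: 0.619
grip_force: 30.0
```

Request:
servo_tool(
  moves=[0, 0, -0.003, 0, 0, 0, 0, -0.003, 0, 0, 0, 0, -0.003, 0, 0],
)

```text
t: 12.77
eef_pos: [622.7, -35.8, 12.4]
tcp_rot: [3.141, -0.001, -0.021]
ft_force: [0.1, -0.1, -0.9]
opening: 0.62
grip_force: 30.0
```

Request:
servo_tool(
  moves=[0, 0, -0.002, 0, 0, 0, 0, -0.002, 0, 0, 0, 0, -0.002, 0, 0.66, 0, 0, -0.002, 0, 0.7, 0, 0, -0.002, 0, 0.75, 0, 0, 0, 0, 0.8, 0, 0, 0.05, 0, 0.85, 0, 0, 0.15, 0, 0.9, 0, 0, 0.25, 0, 1, -0.03, -0.02, 0.35, 0, 1, -0.08, -0.08, 0.44, -0.01, 1, -0.14, -0.14, 0.52, -0.03, 1],
)

```text
t: 13.77
eef_pos: [572.1, -85.7, 213.5]
tcp_rot: [3.141, -0.002, -0.115]
ft_force: [1.1, -0.2, 0.4]
opening: 0.995
grip_force: 0.0
```

Request:
servo_tool(
  moves=[-0.06, -0.07, 0.08, -0.02, 1, -0.12, -0.14, 0.13, -0.03, 1, -0.18, -0.21, 0.13, -0.03, 1, -0.24, -0.28, 0.13, -0.03, 1, -0.3, -0.35, 0.13, -0.03, 1, -0.36, -0.42, 0.13, -0.03, 1, -0.41, -0.46, 0.13, -0.03, 1, -0.41, -0.46, 0.13, -0.03, 1, -0.41, -0.46, 0.13, -0.03, 1, -0.41, -0.46, 0.13, -0.03, 1, -0.41, -0.46, 0.13, -0.03, 1],
)

```text
t: 14.68
eef_pos: [408.8, -269.1, 263.4]
tcp_rot: [-3.142, -0.0, -0.209]
ft_force: [0.3, -0.2, -0.1]
opening: 1.001
grip_force: 0.0
```

```bash
python3 - <<'E'
from h import *
cal,p,d,t=look("w5")
a=ortho(cal,p,370,520,-350,-200,54,2.6);b=ortho(get_calibration("top"),t,550,700,-111,39,8,2.6)
cv2.imwrite("pics/w5c.png",np.hstack([a,b]))
E
```

```text
[ 408.8 -269.1  263.4] [-3.142 -0.    -0.209] 1.001
small (np.int64(-14), np.int64(202)) no
med (np.int64(-78), np.int64(50)) no
rnd (np.int64(44), np.int64(35)) 466 (array([629.1, -28.5,  32.5,  25.5]), np.float64(0.156))
long (np.int64(122), np.int64(170)) 5471 (array([438.8, -72.2, 141.8,  78. ]), np.float64(0.118))
wrist 46 4051 (array([ 442.5, -276.3,  100.3,   60.1]), np.float64(-0.186)) ((442.6106872558594, -276.6383361816406), 56.44140625) 53.46140078701596
wrist 19 1068 (array([ 441.4, -278. ,  132.5,   65.9]), np.float64(-0.232)) ((443.01898193359375, -278.4598693847656), 71.2121810913086) 23.392311349618275
top 46 158 (array([ 441.9, -275.5,   98. ,   59.3]), np.float64(-0.191)) ((442.0363464355469, -274.70001220703125), 56.1956901550293) 53.123885853818706
top 19 242 (array([ 454.8, -258.9,  141.1,   60.7]), np.float64(-0.638)) ((440.99395751953125, -277.6225280761719), 70.66512298583984) 24.229285781722226
top tm (array([435. , 135. ,  61.5,  38.1]), np.float64(0.01)) 68.92825248486334
```

View pics/w5c.png

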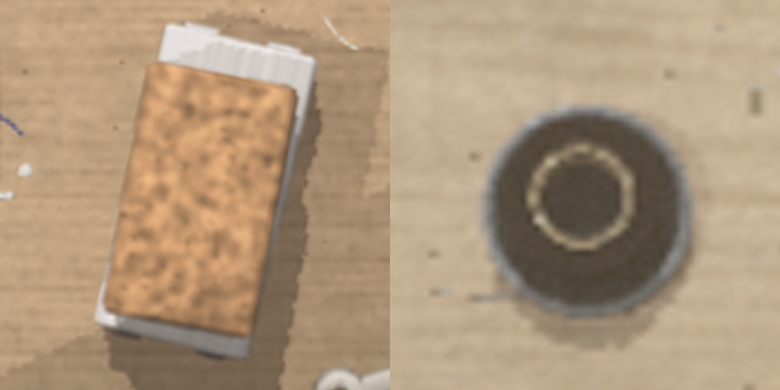

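Block at about (442.2,-276), yaw -0.188. The roll lies in the round tray. Gripping the block across its width.

Request:
servo_tool(
  moves=[0.083, -0.017, -0.08, 0.007, 1, 0.083, -0.017, -0.18, 0.007, 1, 0.083, -0.017, -0.28, 0.007, 1, 0.083, -0.017, -0.37, 0.007, 1, 0.083, -0.017, -0.44, 0.007, 1, 0.083, -0.017, -0.5, 0.007, 1, 0.083, -0.017, -0.54, 0.007, 1, 0.083, -0.017, -0.56, 0.007, 1, 0.083, -0.017, -0.57, 0.007, 1, 0.083, -0.017, -0.573, 0.007, 1, 0.083, -0.017, -0.573, 0.007, 1, 0.083, -0.017, -0.573, 0.007, 0.8],
)

```text
t: 15.78
eef_pos: [441.9, -276.7, 35.1]
tcp_rot: [3.141, -0.001, -0.188]
ft_force: [-0.6, 1.1, 0.7]
opening: 0.968
grip_force: 0.0
```

Request:
servo_tool(
  moves=[0, 0, 0, 0, 0.75, 0, 0, 0, 0, 0.7, 0, 0, 0, 0, 0.67, 0, 0, 0, 0, 0.64, 0, 0, 0, 0, 0.6, 0, 0, 0, 0, 0.5, 0, 0, 0, 0, 0.3, 0, 0, 0, 0, 0, 0, 0, 0, 0, 0],
)

```text
t: 16.53
eef_pos: [441.5, -276.6, 34.4]
tcp_rot: [3.141, -0.0, -0.188]
ft_force: [-0.6, -0.1, 3.8]
opening: 0.633
grip_force: 30.0
```

```bash
python3 - <<'E'
from h import *
t,d=read_camera("top");P=cloud(get_calibration("top"),d).reshape(-1,3)
q=P[np.hypot(P[:,0]-622,P[:,1]+36.3)<38]
A=q[q[:,2]>14];print(len(q),np.percentile(q[:,2],[2,10,50,90,98]).round(1),cv2.minEnclosingCircle(np.float32(A[:,:2])))
print(np.linalg.lstsq(np.c_[A[:,:2]-[622,-36],np.ones(len(A))],A[:,2],rcond=None)[0])
E
```

```text
541 [ 0.9  2.5  9.4 22.4 24. ] ((621.0809936523438, -34.1529655456543), 30.160139083862305)
[-1.05200926e-02 -2.35720913e-03  2.12285349e+01]
```

Roll is level at z≈22 on its floor. Carrying the block to the medium tray.

Request:
servo_tool(
  moves=[0, 0, 0.02, 0, 0, 0, 0, 0.08, 0, 0, 0, 0, 0.17, 0, 0, 0.03, 0.05, 0.26, 0, 0, 0.07, 0.12, 0.33, 0, 0, 0.11, 0.19, 0.38, 0, 0, 0.15, 0.27, 0.4, 0, 0, 0.19, 0.35, 0.4, 0, 0, 0.23, 0.43, 0.4, 0, 0, 0.27, 0.51, 0.4, 0, 0, 0.31, 0.59, 0.4, 0.005, 0, 0.35, 0.67, 0.4, 0.01, 0],
)

```text
t: 17.58
eef_pos: [581.6, -6.6, 194.5]
tcp_rot: [-3.142, 0.001, -0.156]
ft_force: [0.4, -0.3, -1.5]
opening: 0.629
grip_force: 30.0
```

Request:
servo_tool(
  moves=[0.04, 0.08, 0, 0, 0, 0.08, 0.16, 0, 0, 0, 0.11, 0.23, 0, 0, 0, 0.13, 0.29, 0, 0, 0, 0.14, 0.32, 0, 0, 0, 0.14, 0.32, 0, 0, 0, 0.14, 0.32, 0, 0, 0, 0.14, 0.32, 0, 0, 0, 0.14, 0.32, 0, 0, 0],
)

```text
t: 18.33
eef_pos: [637.1, 118.2, 194.4]
tcp_rot: [3.141, 0.0, -0.158]
ft_force: [0.7, 0.3, -1.9]
opening: 0.631
grip_force: 30.0
```

```bash
python3 - <<'E'
from h import *
cal,p,d=snap("w6"); floors(cal,p,T)
print(state()["joints"].round(2))
E
```

```text
[637.1 118.2 194.4] [ 3.141  0.    -0.158] 0.631
small (np.int64(273), np.int64(317)) no
med (np.int64(258), np.int64(172)) no
rnd (np.int64(393), np.int64(164)) 426 (array([621.4, -38.4,  28.3,  25.8]), np.float64(-0.027))
long (np.int64(427), np.int64(294)) 54892 (array([511.4, 146.8, 753.9, 379.3]), np.float64(1.412))
[ 0.08  0.54  1.52 -0.    1.08  1.81]
```

Request:
servo_tool(
  moves=[0.002, 0.007, -0.05, 0, 0, 0.002, 0.007, -0.13, 0, 0, 0.002, 0.007, -0.21, 0, 0, 0.002, 0.007, -0.28, 0, 0, 0.002, 0.007, -0.34, 0, 0, 0.002, 0.007, -0.38, 0, 0, 0.002, 0.007, -0.41, 0, 0, 0.002, 0.007, -0.42, 0, 0, 0.002, 0.007, -0.42, 0, 0, 0.002, 0.007, -0.42, 0, 0],
)

```text
t: 19.22
eef_pos: [638.7, 122.0, 27.1]
tcp_rot: [-3.141, -0.001, -0.157]
ft_force: [-0.2, 0.2, -1.1]
opening: 0.625
grip_force: 30.0
```

```bash
python3 - <<'E'
from h import *
for i in range(3): print(state()["eef_pos"].round(1)); t,d=read_camera("top")
cv2.imwrite("pics/t7.png",t)
P=cloud(get_calibration("top"),d).reshape(-1,3);q=P[(np.abs(P[:,0]-638)<75)&(np.abs(P[:,1]-122)<60)&(P[:,2]>36)&(P[:,2]<52)];print(len(q),rect(q[:,:2]),np.median(q[:,2]))
cv2.imwrite("pics/t7c.png",ortho(get_calibration("top"),t,560,720,40,200,8,3))
E
```

```text
[638.7 122.   27.1]
[638.9 122.2  27.4]
[638.8 122.2  27.5]
211 (array([603.3, 125. ,  53.2,  31.2]), np.float64(1.413)) 46.509599415133614
```

View pics/t7c.png

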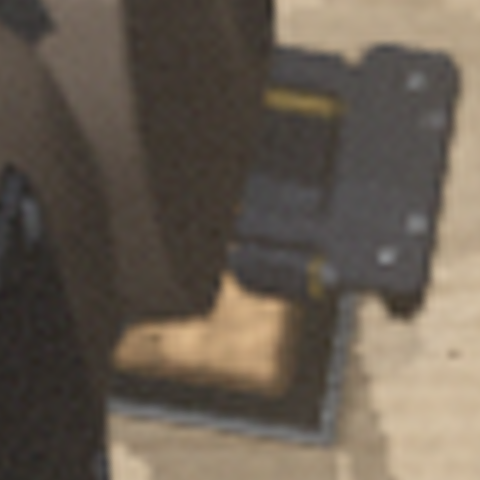

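The crop shows the block inside the tray rim with even gaps at its near edge. Lowering and releasing.

Request:
servo_tool(
  moves=[-0.001, 0, -0.015, 0, 0, -0.001, 0, -0.025, 0, 0, -0.001, 0, -0.032, 0, 0, -0.001, 0, -0.034, 0, 0, -0.001, 0, -0.035, 0, 0, -0.001, 0, -0.035, 0, 0],
)

```text
t: 19.87
eef_pos: [637.7, 122.3, 13.2]
tcp_rot: [3.141, -0.0, -0.156]
ft_force: [-5.2, -1.1, 12.1]
opening: 0.628
grip_force: 30.0
```

Request:
servo_tool(
  moves=[0, 0, 0, 0, 0.66, 0, 0, 0, 0, 0.7, 0, 0, 0, 0, 0.75, 0, 0, 0, 0, 0.8, 0, 0, 0.05, 0, 0.85, 0, 0, 0.15, 0, 0.9, 0, 0, 0.25, 0, 1, -0.02, -0.04, 0.33, 0, 1, -0.06, -0.12, 0.4, -0.01, 1, -0.1, -0.2, 0.47, -0.02, 1, -0.14, -0.28, 0.54, -0.025, 1, -0.18, -0.36, 0.6, -0.025, 1],
)

```text
t: 20.87
eef_pos: [569.6, -13.3, 246.3]
tcp_rot: [3.142, -0.0, -0.235]
ft_force: [1.1, -0.7, 0.5]
opening: 0.998
grip_force: 0.0
```

Request:
servo_tool(
  moves=[-0.04, -0.08, 0.02, 0, 1, -0.08, -0.16, 0.02, 0, 1, -0.12, -0.24, 0.02, 0, 1, -0.16, -0.32, 0.02, 0, 1, -0.2, -0.4, 0.02, 0, 1, -0.24, -0.47, 0.02, 0, 1, -0.28, -0.54, 0.02, 0, 1, -0.32, -0.6, 0.02, 0, 1, -0.36, -0.62, 0.02, 0, 1, -0.39, -0.63, 0.02, 0, 1, -0.39, -0.63, 0.02, 0, 1, -0.39, -0.63, 0.02, 0, 1],
)

```text
t: 21.87
eef_pos: [414.4, -264.2, 253.2]
tcp_rot: [3.142, -0.0, -0.236]
ft_force: [0.5, 0.2, 0.4]
opening: 1.001
grip_force: 0.0
```

```bash
python3 - <<'E'
from h import *
cal,p,d,t=look("w7")
P=cloud(get_calibration("top"),cv2.UMat(np.zeros(1)).get() if 0 else read_camera("top")[1]).reshape(-1,3);q=P[(np.abs(P[:,0]-638)<75)&(np.abs(P[:,1]-122)<60)&(P[:,2]>25)];print(len(q),rect(q[:,:2]),np.percentile(q[:,2],[5,50,95]))
a=ortho(cal,p,370,520,-350,-200,24,2.6);b=ortho(get_calibration("top"),t,563,713,47,197,8,2.6)
cv2.imwrite("pics/w7c.png",np.hstack([a,b]))
E
```

```text
[ 414.4 -264.2  253.2] [ 3.142 -0.    -0.236] 1.001
small (np.int64(-12), np.int64(214)) no
med (np.int64(-80), np.int64(63)) no
rnd (np.int64(42), np.int64(44)) 526 (array([630.1, -27.4,  33.8,  26.8]), np.float64(0.308))
long (np.int64(124), np.int64(179)) 5629 (array([438.7, -72.1, 141.8,  78.3]), np.float64(0.118))
wrist 19 5241 (array([ 441.6, -277.9,  130.4,   66. ]), np.float64(-0.237)) ((442.6691589355469, -278.6011047363281), 71.160888671875) 23.542150619107808
top 19 210 (array([ 439.5, -278. ,  131.6,   66. ]), np.float64(-0.232)) ((440.8992004394531, -277.9164123535156), 70.82284545898438) 24.04924550894695
top tm (array([434.9, 134.5,  61.6,  37.5]), np.float64(0.023)) 68.31971187840402
1067 (array([636.5, 123.6,  99.7,  61.3]), np.float64(-0.156)) [29.7364989  32.69387934 35.49061232]
```

View pics/w7c.png

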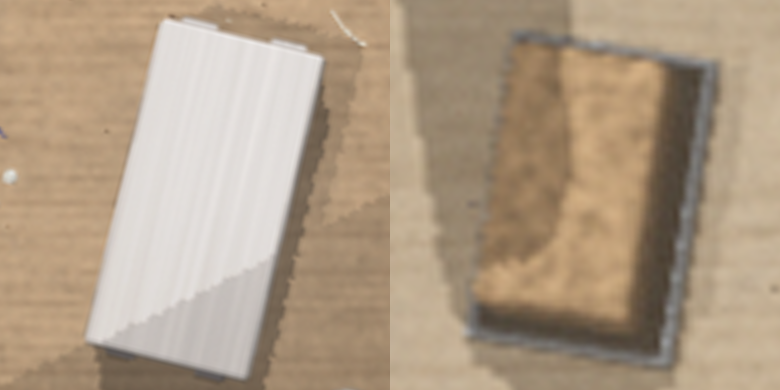

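The case is clear now at (440.8,-278), yaw -0.236. The block lies flat in its tray, top at z≈33. There's free space for the fingers beside the case, so I'll grip it.

Request:
servo_tool(
  moves=[0.066, -0.034, -0.08, 0, 1, 0.066, -0.034, -0.18, 0, 1, 0.066, -0.034, -0.28, 0, 1, 0.066, -0.034, -0.38, 0, 1, 0.066, -0.034, -0.46, 0, 1, 0.066, -0.034, -0.53, 0, 1, 0.066, -0.034, -0.57, 0, 1, 0.066, -0.034, -0.595, 0, 1, 0.066, -0.034, -0.605, 0, 1, 0.066, -0.034, -0.608, 0, 1, 0.066, -0.034, -0.608, 0, 1, 0.066, -0.034, -0.608, 0, 0.85],
)

```text
t: 23.02
eef_pos: [441.4, -278.2, 10.8]
tcp_rot: [3.141, -0.002, -0.235]
ft_force: [0.1, 0.1, -0.1]
opening: 0.965
grip_force: 0.0
```

Request:
servo_tool(
  moves=[0, 0, 0, 0, 0.8, 0, 0, 0, 0, 0.76, 0, 0, 0, 0, 0.73, 0, 0, 0, 0, 0.7, 0, 0, 0, 0, 0.65, 0, 0, 0, 0, 0.5, 0, 0, 0, 0, 0.3, 0, 0, 0, 0, 0, 0, 0, 0, 0, 0],
)

```text
t: 23.77
eef_pos: [441.0, -278.2, 10.1]
tcp_rot: [3.141, -0.001, -0.235]
ft_force: [-0.3, -0.9, 5.5]
opening: 0.693
grip_force: 30.0
```

Request:
servo_tool(
  moves=[0, 0, 0.02, 0, 0, 0, 0, 0.08, 0, 0, 0, 0, 0.16, 0, 0, 0, 0.05, 0.23, 0, 0, 0, 0.12, 0.28, 0.03, 0, -0.002, 0.2, 0.3, 0.06, 0, -0.004, 0.28, 0.3, 0.09, 0, -0.007, 0.36, 0.3, 0.112, 0, -0.007, 0.43, 0.3, 0.112, 0, -0.007, 0.48, 0.3, 0.112, 0, -0.007, 0.5, 0.3, 0.112, 0, -0.007, 0.51, 0.3, 0.112, 0],
)

```text
t: 24.77
eef_pos: [437.8, -72.8, 129.9]
tcp_rot: [-3.141, 0.001, 0.119]
ft_force: [-0.4, 0.3, -4.5]
opening: 0.689
grip_force: 30.0
```

Request:
servo_tool(
  moves=[0, 0, -0.05, 0, 0, 0, 0, -0.12, 0, 0, 0, 0, -0.18, 0, 0, 0, 0, -0.22, 0, 0, 0, 0, -0.25, 0, 0, 0, 0, -0.26, 0, 0, 0, 0, -0.26, 0, 0],
)

```text
t: 25.35
eef_pos: [437.8, -74.5, 25.0]
tcp_rot: [-3.141, 0.002, 0.116]
ft_force: [0.1, 0.1, -3.7]
opening: 0.693
grip_force: 30.0
```

```bash
python3 - <<'E'
from h import *
print(state()["eef_pos"].round(1),state()["tcp_rot"])
t,d=read_camera("top");cal,p,dw=snap("w8")
a=ortho(get_calibration("top"),t,345,535,-150,0,8,3);b=ortho(cal,p,345,535,-150,0,8,3)
cv2.imwrite("pics/w8c.png",cv2.resize(np.hstack([a,b]),None,fx=.85,fy=.85))
E
```

```text
[437.8 -74.5  25. ] [-3.14094886e+00  1.66679444e-03  1.16129322e-01]
[438.1 -74.5  25.7] [-3.141e+00  1.000e-03  1.160e-01] 0.69
```

View pics/w8c.png

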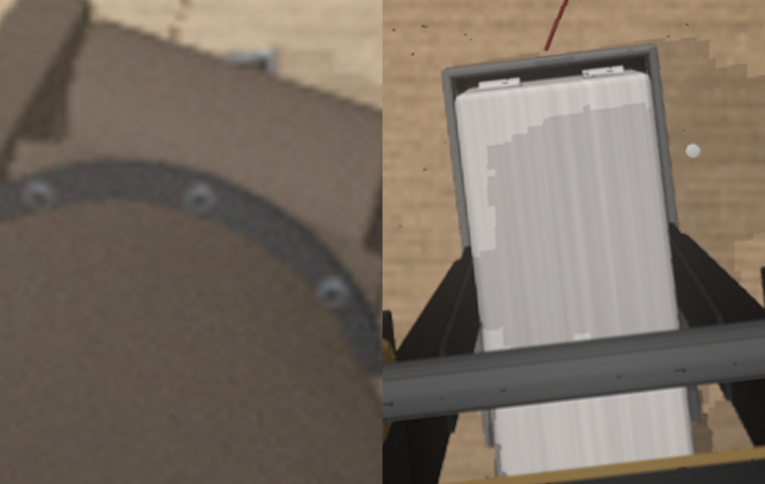

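Right panel: the case is over the long tray, with even side gaps and a front gap of about 6 mm to its body, as intended. Lowering and releasing.

Request:
servo_tool(
  moves=[0, 0, -0.015, 0, 0, 0, 0, -0.025, 0, 0, 0, 0, -0.03, 0, 0, 0, 0, -0.032, 0, 0, 0, 0, -0.033, 0, 0, 0, 0, -0.033, 0, 0],
)

```text
t: 25.95
eef_pos: [438.1, -74.0, 13.0]
tcp_rot: [3.141, -0.0, 0.117]
ft_force: [-2.7, -0.1, 5.2]
opening: 0.691
grip_force: 30.0
```

Request:
servo_tool(
  moves=[0, 0, 0, 0, 0.73, 0, 0, 0, 0, 0.76, 0, 0, 0, 0, 0.8, 0, 0, 0, 0, 0.84, 0, 0, 0.03, 0, 0.87, 0, 0, 0.1, 0, 0.9, 0, 0, 0.2, 0, 0.95, 0, 0, 0.3, 0, 0.95, 0, -0.08, 0.4, 0, 0.95, 0, -0.17, 0.5, 0, 0.95, 0, -0.25, 0.57, 0, 0.95, 0, -0.35, 0.6, 0, 0.95],
)

```text
t: 26.95
eef_pos: [438.2, -195.9, 246.7]
tcp_rot: [3.139, -0.003, 0.118]
ft_force: [1.1, -0.4, 0.2]
opening: 0.948
grip_force: 0.0
```

Request:
servo_tool(
  moves=[0, -0.1, 0, 0, 0.95, 0, -0.2, 0, 0, 0.95, 0, -0.3, 0, 0, 0.95, 0, -0.4, 0, 0, 0.95, 0, -0.45, 0, 0, 0.95, 0, -0.45, 0, 0, 0.95],
)

```text
t: 27.45
eef_pos: [437.5, -378.9, 242.6]
tcp_rot: [3.141, 0.0, 0.114]
ft_force: [-0.3, 0.9, 0.0]
opening: 0.953
grip_force: 0.0
```

```bash
python3 - <<'E'
from h import *
t,d=read_camera("top");cv2.imwrite("pics/t9.png",cv2.resize(t[90:300,110:390],None,fx=2.8,fy=2.8,interpolation=cv2.INTER_CUBIC))
P=cloud(get_calibration("top"),d).reshape(-1,3)
for n,X,Y,r,z in [("case",437,-74,80,20),("block",638,122,65,24),("roll",622,-36,37,14),("tm",434,135,50,50)]:
    q=P[(np.abs(P[:,0]-X)<r)&(np.abs(P[:,1]-Y)<min(r,60))&(P[:,2]>z)];print(n,len(q),rect(q[:,:2]),np.percentile(q[:,2],[5,50,95]).round(1))
E
```

```text
case 5331 (array([432.1, -68.3, 150. ,  93.8]), np.float64(-0.099)) [ 25.8 746.6 904.3]
block 1066 (array([636.5, 123.4,  99.7,  60.8]), np.float64(-0.162)) [29.4 32.8 35.6]
roll 357 (array([620.6, -34.6,  59.5,  57.5]), np.float64(0.015)) [17.7 21.2 23.9]
tm 512 (array([435. , 135.2,  61.5,  38. ]), np.float64(0.013)) [54.9 64.  67.6]
```

View pics/t9.png

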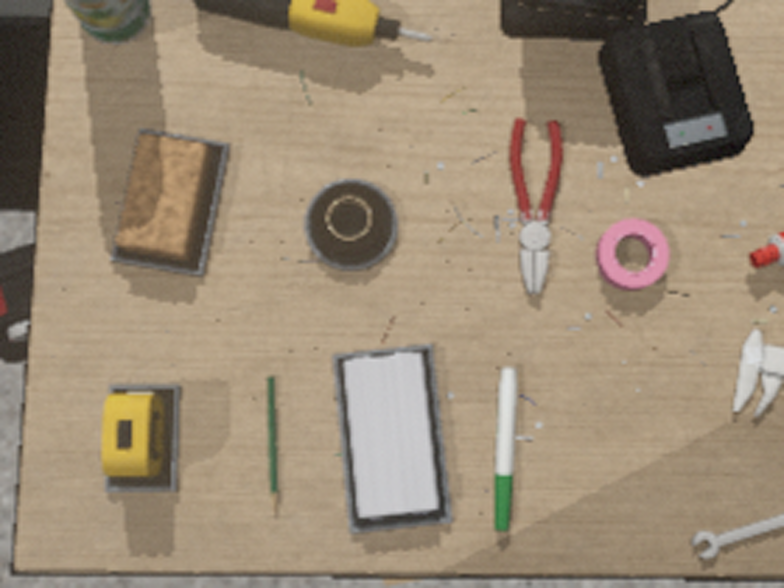

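All four things sit in their trays: block (168,198), roll (350,222), tape measure (135,435) and case (390,435). The pliers haven't moved, and the arm is clear at z 243.

```bash
python3 -c "
from cell import *
print(job_done())"
```

```text
the job is handed in; nothing more can be done
None
```

I took the pile apart from the top and set all four things in their matching trays, left the pliers untouched, and handed the job in after about 27.5 s of robot time; no verdict was shown.

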